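# Zero the grain mill and set its coarseness by clicks

### The arm

A 6-joint arm with a two-finger parallel gripper is mounted at the origin on a cart in front of the work surface, level with it; the furniture and walls round the work are solid. World frame = base frame: x ahead of the robot, y to its left, z up, the work surface at z = 0. Lengths are in m, angles in rad, forces in N, time in s.
With the tool pointing down it reaches from about 0.25 to 0.725 m from the base axis. Payload 9.7 kg.
Tool frame: the origin (TCP) lies between the finger pads; the fingertips stand 11 mm ahead of it and the grasp point (between the pads) lies 8 mm behind it; z points along the fingers, y is the line along which they close (so a half turn about z gives the same grasp; the last joint's range is limited). The gripper opens to 85 mm and grips with 20 to 120 N. Pads are 22 mm wide; open, the fingers measure 114 mm over their backs; the gripper's body (76 mm by 85 mm) begins 54 mm behind the grasp point. The pads swing forward as they close: fully open they stand 13 mm farther back than shut.
Start: joints at [-1.123, 0.087, 0.176, 1.66, 0, 1.571], TCP at [0.238, -0.496, 0.214] pointing down, gripper open.
Joint ranges: [-3.13, 3.13], [-0.85, 1.81], [-1.15, 1.24], [-2.2, 2.28], [-1.44, 1.52], [-3.14, 3.14]. Speed limits (rad/s): [2.22, 2.22, 2.57, 3.14, 3.14, 3.14].

### API

Orientations are given as a unit quaternion [x, y, z, w].
In Python, from cell import arm gives the robot as it stands.
- The arm moves only by the tool send_rows, never from a script. Its argument "targets" is a list of rows, each an object of numbers: "x", "y", "z": the shift along the world's x, y, z in cm; "twist": the turn about the world's z in rad. A call has 1 to 5 rows; each row is the pose to reach, as a shift and turn from the pose commanded when the call began; what a row does not reach only later rows make up. A row lasts 1/8 s, in which the tool goes at most 62.5 mm and 10.7 degrees, less where a joint would pass 70% of its speed; a pose out of reach is approached as far as the arm can. A call with a gripper value outside its range is refused whole. "hand" is the opening, from -1 (shut) to 1 (fully open), set as the call begins (left out, the last holds). The fingers move at their own pace and stop on an object; "force" is the grip in N (left out, the last holds). Time passes only in rows, so rows that repeat a pose let the fingers close. It gives the time, the measured TCP pose, the force, the opening and the grip force at its end, in the units of the state.
- arm.state(): the state, without advancing time (a new reading comes with each control period).
- arm.read_camera(name): name is "side" or "top"; returns a dict with "img" (384x512x3 uint8, red, green, blue), "range_z" (384x512 float32, m along the optical axis (not along the pixel's ray), 0 where there is no reading), "fx", "fy", "cx", "cy" (pixels), "k1" (the pictures are not rectified: a ray, as slopes to the right and down, at radius r is drawn at 1 + k1 r^2 times it, then the intrinsics apply), "pose" (4x4, takes a point from camera to world coordinates). Camera axes: x right, y up, looking along -z (the intrinsics and any distortion apply to the point x, -y, -z); pixel columns grow to the right and rows downward; lengths in m; the calibration is good to about 2 mm. A picture is of the moment at which its call begins.
- arm.sign_off(): hands the job in; it is judged then, once.
Trained networks look in a picture, given as the dict that the camera call returned (one of the last four; its "shot" number tells which), for a name from the list of things; names that differ only in an ending like _2 or _b are one class to them, and where a whole thing is asked for, a point or a joint stands for the part that bears it (a point fixed in the world has none). Each returns a list of dicts, best first, with "p" (0 to 1); they miss things now and then, are a little off and sometimes report something else, mostly with a low value. They report only what shows in the picture. A call takes as long as a camera call.
- arm.recognise(picture, target): "xyz" ([x, y, z] in m, in world coordinates, good to about 4 mm: the middle of the surface that is visible of it).
- arm.regions_of(picture, target): "pixels" (384x512 bool, what is visible of it).
- arm.tip_of(picture, target): "xyz" ([x, y, z] in m, in world coordinates, good to about 4 mm: a listed point, or the origin of a listed thing).
The state is a dict: "time": time; "qpos": joint angles; "qvel": joint speeds; "joint_torque": joint torques, N m; "tcp_pos": TCP position; "tool_rot": TCP orientation; "ft_force": force on the tool from outside, world axes, zero at the start; "wrist_torque": the same for the moment, N m; "opening": finger opening in m; "finger_force": force on a finger pad.
Only numpy, scipy, OpenCV 4.12 (cv2) and the standard library are available. Lean on these libraries where they do the work, as an engineer would, in place of code of your own. Each camera call takes 0.05 s, during which the arm holds its last target. There are 200 camera calls.

### The job

Re-zero the grain mill's coarseness dial: turn it anticlockwise (seen from above) all the way home against its fine stop, then turn it back clockwise by exactly three clicks and let go of it there. Leave the bowl, the cup of spoons, the paper packet and the tape roll where they are.

Things in the scene. Friction and masses are not known exactly. Their poses are not given: they have to be found in the camera images.
- dial (a joint): coarseness dial on the mill's top, on a vertical axis; rad, 0 at the fine stop, growing clockwise seen from above, to 2.793 at the coarse stop. A click is 0.349 rad (20 degrees): nine detents, 0 to 8 clicks, one at each stop. A spring snaps it into the nearest detent when let go; about 0.15 N m turns it to the next. It starts 4 to 6 clicks from the fine stop, so may need two grasps
- dial_grip (a point): point on the dial's axis at the height to grip, 148 mm above the counter. The dial is a dark steel disc, 88 mm across, upper face at 124 mm, with an upright black grip bar across its middle, 66 mm long, 16 mm thick, top at 164 mm. The x axis runs along the bar to its pointer end, marked by the white line; z is up. It turns with the dial
- fine_tick (a point): the long broad black tick of the fine stop on the aluminium plate round the dial, 54 mm from the dial's axis, 80 degrees anticlockwise (seen from above) of the mill's x axis; the pointer looks at it when the dial is home. From it eight thin ticks follow clockwise, 20 degrees apart, one a click
- mill: grain mill, firm on the counter: pale wooden housing 150 x 270 x 108 mm (x, y, height), origin under its centre; x to its back, away from the robot at yaw 0, y to its left. Dial axis at x 0, y +70 mm. At x 0, y -75 mm a steel hopper with a wooden lid 110 mm across, top 175 mm above the counter. A steel chute sticks out 50 mm at the -y end
- flour_bowl: yellow oval dish, 108 x 179 x 38 mm, under the mill's chute; origin under its centre; to be left alone
- spoon_cup: grey cup of spoons, 72 x 79 x 159 mm, behind the mill's left end; origin under its centre; to be left alone
- packet: flat brown paper packet, 62 x 100 x 14 mm, in front of the mill's left end; origin under its centre; to be left alone
- tape: roll of pale tape, 98 x 96 x 25 mm, on the left part of the counter; origin under its centre; to be left alone

How it is judged:
On the way:
1. the dial is fully home at its fine stop (value of joint dial below 0.1 rad), for 0.2 s.
At the end, for the whole second after the job is handed in: after having been home at the fine stop (below 0.1 rad), the dial rests in the third detent from it: 1.047 rad, within 0.11 rad, not turning (value of joint dial between 0.937 and 1.157 rad and velocity of joint dial between -0.05 and 0.05 rad/s); the robot touches nothing.
It fails at once if the bowl, cup, packet or tape is moved more than 30 mm (distance of any of flour_bowl, spoon_cup, packet, tape from where it was at the start of the episode above 0.03 m).
It also fails if it takes over 58 s, if anything falls off the work surface, if the arm or the gripper's body presses on something with over 40 N, if the wrist force passes 120 N, or if a joint passes its speed limit or range.

## Working session

There is one attempt and no reset: what is moved stays moved. The work goes in short steps, Python scripts to look and compute and a tool call to move; the robot and the scene stay as the last step left them, time stands still between calls to the robot, and variables do not carry over. Pictures are saved under pics/ and viewed, at most 10 in all, crops included, and the job is handed in when it is done.

Besides the shell and the picture viewer there is one more tool, called by a JSON object that holds its "fn" and its "kwargs", one argument or row to a line. send_rows: Moves the arm, as the interface text tells. Its arguments: {"type":"object","properties":{"targets":{"type":"array","items":{"type":"object","properties":{"x":{"type":"number"},"y":{"type":"number"},"z":{"type":"number"},"twist":{"type":"number"}}}},"hand":{"type":"number"},"force":{"type":"number"}},"required":["targets"]}

```bash
mkdir -p pics
cat > h.py <<'E'
import numpy as np, cv2
from cell import arm
def pix2w(c,u,v,zr=None,plane=None):
    K=np.array([[c['fx'],0,c['cx']],[0,c['fy'],c['cy']],[0,0,1.]])
    p=cv2.undistortPoints(np.array([[[u,v]]],float),K,np.array([c['k1'],0,0,0.]))[0,0]
    d=np.array([p[0],-p[1],-1.]); T=np.array(c['pose'])
    dw=T[:3,:3]@d; o=T[:3,3]
    t=(plane-o[2])/dw[2] if plane is not None else zr
    return o+t*dw
def w2pix(c,P):
    T=np.array(c['pose']); q=T[:3,:3].T@(np.array(P)-T[:3,3])
    x,y=q[0]/-q[2],-q[1]/-q[2]; s=1+c['k1']*(x*x+y*y)
    return c['cx']+c['fx']*x*s, c['cy']+c['fy']*y*s
def save(c,n,box=None,scale=1):
    im=c['img'][:,:,::-1]
    if box: a,b,x,y=box; im=im[b:y,a:x]
    cv2.imwrite(f'pics/{n}.png',cv2.resize(im,None,fx=scale,fy=scale,interpolation=cv2.INTER_CUBIC))
E
python3 - <<'E'
from h import *
s=arm.state(); print(s['time'],s['tcp_pos'],s['tool_rot'],s['opening'])
for n in ('top','side'):
    c=arm.read_camera(n); save(c,n+'0',scale=1.5)
    for t in ('dial_grip','fine_tick','mill','spoon_cup','packet','tape','flour_bowl'):
        print(n,t,[(np.round(d['xyz'],4),round(d['p'],2)) for d in arm.tip_of(c,t)][:2], [np.round(w2pix(c,d['xyz'])) for d in arm.tip_of(c,t)][:1])
print(arm.state()['time'])
E
```

```text
0.0 [ 0.23804625 -0.49556387  0.2133984 ] [ 9.75041797e-01  2.22020444e-01 -1.28825967e-04 -6.32270245e-04] 0.08539004895140696
top dial_grip [(array([ 0.5   , -0.2682,  0.142 ]), 0.93)] [array([319., 188.])]
top fine_tick [(array([ 0.5232, -0.2126,  0.1129]), 0.65)] [array([303., 182.])]
top mill [(array([ 0.4779, -0.3352,  0.0036]), 0.78)] [array([330., 196.])]
top spoon_cup [(array([ 0.6334, -0.114 , -0.0055]), 0.7)] [array([274., 158.])]
top packet [(array([ 0.3829, -0.0975, -0.0016]), 0.55)] [array([271., 220.])]
top tape [(array([ 0.4158,  0.4295, -0.0007]), 0.54)] [array([140., 213.])]
top flour_bowl [(array([ 0.4023, -0.5337,  0.0023]), 0.75)] [array([380., 214.])]
side dial_grip [(array([ 0.4972, -0.2655,  0.1455]), 0.61), (array([ 0.3997, -0.5376,  0.001 ]), 0.55)] [array([262., 149.])]
side fine_tick [(array([ 0.5204, -0.2161,  0.1158]), 0.56)] [array([254., 162.])]
side mill [(array([ 0.473 , -0.3301, -0.0048]), 0.71), (array([ 0.4954, -0.2647,  0.1457]), 0.23)] [array([268., 166.])]
side spoon_cup [] []
side packet [(array([ 0.3842, -0.0957, -0.0035]), 0.61)] [array([281., 208.])]
side tape [(array([ 0.4185,  0.4307, -0.0023]), 0.7)] [array([248., 334.])]
side flour_bowl [(array([ 0.3998, -0.5353,  0.004 ]), 0.55)] [array([290., 138.])]
1.5
```

Run:
```python
from h import *
c=arm.read_camera('top'); save(c,'topc',(260,140,400,240),5.5)
d=arm.read_camera('side'); save(d,'sidec',(190,100,340,210),5.2)
for k in (c,d): print(np.round(k['pose'],3).tolist(),k['fx'])
```

```text
[[-0.009, 0.997, -0.078, 0.394], [-1.0, -0.01, -0.004, -0.027], [-0.005, 0.078, 0.997, 1.662], [0.0, 0.0, 0.0, 1.0]] 415.39202537643655
[[-0.983, 0.148, -0.109, 0.343], [-0.182, -0.723, 0.666, 0.891], [0.02, 0.674, 0.738, 1.158], [0.0, 0.0, 0.0, 1.0]] 377.8238334662407
```

View pics/topc.png

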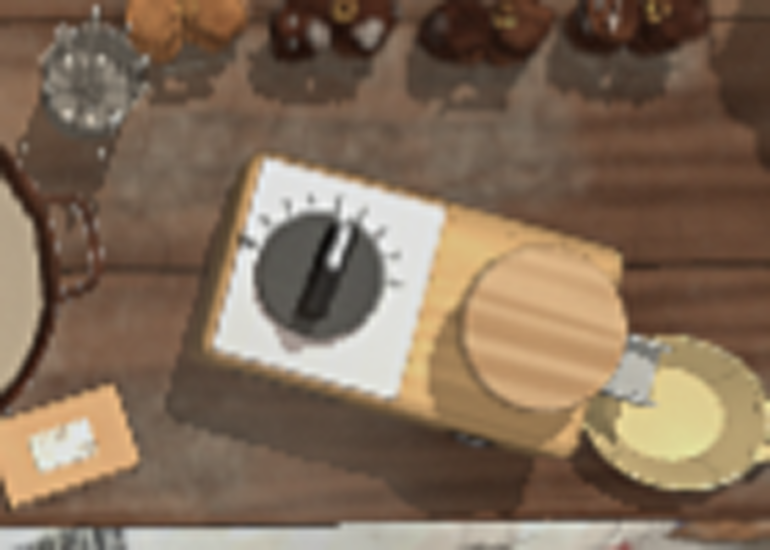

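View pics/sidec.png

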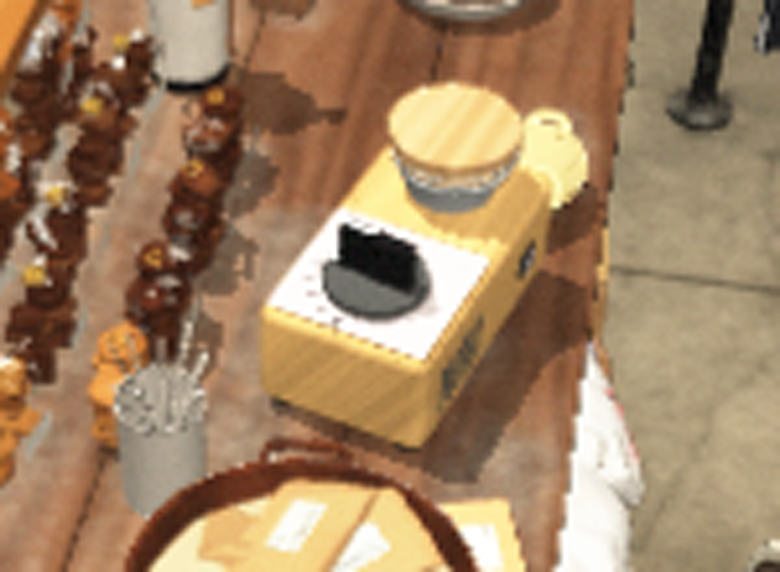

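The top crop shows the disc centred near (319,277) with the pointer (white line) up and slightly right, towards about (348,225). The fine tick is at (246,241), so the dial is about 4–5 clicks out. In the side crop the bar stands clear of everything around it.

Run:
```python
from h import *
c=arm.read_camera('top'); g=cv2.cvtColor(c['img'],cv2.COLOR_RGB2GRAY).astype(int)
hsv=cv2.cvtColor(c['img'],cv2.COLOR_RGB2HSV)
# plate: white mask in the crop
m=np.zeros(g.shape,np.uint8); m[160:220,290:345]=1
w=((g>185)&(hsv[...,1]<40)&(m>0)).astype(np.uint8)
n,l,st,_=cv2.connectedComponentsWithStats(w); k=1+np.argmax(st[1:,4])
ys,xs=np.where(l==k)
P=np.array([pix2w(c,u,v,plane=.1085)[:2] for u,v in zip(xs,ys)],np.float32)
r=cv2.minAreaRect(P); print('plate',r)
# disc region minus depth: heights
h=np.zeros(g.shape)
pts=[]
for v in range(165,215):
    for u in range(295,345):
        z=c['range_z'][v,u]
        if z>0:
            p=pix2w(c,u,v,zr=z); pts.append((*p,g[v,u]))
pts=np.array(pts)
near=np.hypot(pts[:,0]-.5,pts[:,1]+.268)<.05
print(np.percentile(pts[near,2],[5,25,50,75,95]))
b=pts[near&(pts[:,2]>.148)]; print('bar n',len(b))
if len(b)>8:
    q=np.array([(x,y) for x,y in b[:,:2]],np.float32); print('bar',cv2.minAreaRect(q),q.mean(0)); vx=cv2.fitLine(q,cv2.DIST_L2,0,.01,.01).ravel(); print(np.degrees(np.arctan2(vx[1],vx[0])))
d=pts[near&(pts[:,2]>.116)&(pts[:,3]<120)]
print('disc',cv2.minEnclosingCircle(d[:,:2].astype(np.float32)))
for u,v in ((246,241),(310,312),(345,228)):
    print(pix2w(c,260+u/5.5,140+v/5.5,plane=.1085 if u==246 else .164))
for a in (arm.tip_of(c,'dial_grip'),): print(a[0]['xyz'])
print(arm.state()['time'])
```

```text
plate ((0.4940309524536133, -0.2762303352355957), (0.12857308983802795, 0.13449391722679138), 73.75847625732422)
[0.10823012 0.11972382 0.1239572  0.1284369  0.16485635]
bar n 87
bar ((0.4960274398326874, -0.2678071856498718), (0.0171100702136755, 0.06386768817901611), 66.50579071044922) [ 0.49598667 -0.2671391 ]
-21.752064
disc ((0.4942471981048584, -0.2666551470756531), 0.042708419263362885)
[ 0.5180918  -0.22092436  0.1085    ]
[ 0.46644654 -0.2552927   0.164     ]
[ 0.52163334 -0.27963389  0.164     ]
[0.4999, -0.2686, 0.1446]
1.7
```

{"fn": "send_rows", "kwargs": {
  "targets": [
    {"z": 4,"twist": 0.18},
    {"z": 8,"twist": 0.36},
    {"x": 3,"y": 3,"z": 8,"twist": 0.54},
    {"x": 7,"y": 7,"z": 8,"twist": 0.72},
    {"x": 12,"y": 11,"z": 8,"twist": 0.9}
  ],
  "hand": 1
}}

```text
invalid input at $.targets[0]: expected keys x, y, z, twist
```

The dial axis is at about (0.496, -0.267) and the bar yaw is about -22°. I'll go above it.

{"fn": "send_rows", "kwargs": {
  "targets": [
    {"x": 0,"y": 0,"z": 3,"twist": 0.18},
    {"x": 3,"y": 2,"z": 6,"twist": 0.36},
    {"x": 6,"y": 5,"z": 6,"twist": 0.54},
    {"x": 9,"y": 8,"z": 6,"twist": 0.72},
    {"x": 12,"y": 10,"z": 6,"twist": 0.9}
  ],
  "hand": 1,
  "force": 50
}}

```text
time: 2.33
tcp_pos: [0.359, -0.3946, 0.2745]
tool_rot: [0.779, 0.626, 0.0, 0.0]
ft_force: [-0.4, -0.4, 0.5]
opening: 0.0854
finger_force: 0.0
```

{"fn": "send_rows", "kwargs": {
  "targets": [
    {"x": 3,"y": 3,"z": 0,"twist": 0.18},
    {"x": 6,"y": 6,"z": 0,"twist": 0.36},
    {"x": 9,"y": 9,"z": 0,"twist": 0.54},
    {"x": 12,"y": 11,"z": 0,"twist": 0.72},
    {"x": 13.8,"y": 12.9,"z": 0,"twist": 0.9}
  ]
}}

```text
time: 2.95
tcp_pos: [0.4973, -0.2657, 0.2738]
tool_rot: [0.429, 0.903, 0.0, -0.0]
ft_force: [-0.4, -0.1, -0.3]
opening: 0.0856
finger_force: 0.0
```

{"fn": "send_rows", "kwargs": {
  "targets": [
    {"x": 0,"y": 0,"z": 0,"twist": 0.18},
    {"x": 0,"y": 0,"z": 0,"twist": 0.36},
    {"x": 0,"y": 0,"z": -1,"twist": 0.51},
    {"x": 0,"y": 0,"z": -2,"twist": 0.51},
    {"x": 0,"y": 0,"z": -2,"twist": 0.51}
  ]
}}

```text
time: 3.58
tcp_pos: [0.4958, -0.2666, 0.2531]
tool_rot: [0.192, 0.981, 0.0, -0.001]
ft_force: [-0.9, 1.0, -0.3]
opening: 0.0852
finger_force: 0.0
```

```bash
cat > st.py <<'E'
from h import *
s=arm.state(); q=s['tool_rot']; y=2*np.arctan2(q[1],q[0])
print(round(s['time'],2),np.round(s['tcp_pos'],4),'yaw',round(y,3),np.round(np.degrees(y)-180,1),'q',np.round(s['qpos'],2),'F',np.round(s['ft_force'],1),'T',np.round(s['wrist_torque'],2),s['opening'],s['finger_force'])
E
python3 st.py
```

```text
3.58 [ 0.4958 -0.2666  0.2531] yaw 2.754 -22.2 q [-0.49  0.14  0.31  1.74 -0.   -0.11] F [-0.9  1.  -0.3] T [-0.   -0.04  0.05] 0.08519706682954864 0.0
```

{"fn": "send_rows", "kwargs": {
  "targets": [
    {"x": 0,"y": 0,"z": -4,"twist": 0},
    {"x": 0,"y": 0,"z": -8,"twist": 0},
    {"x": 0,"y": 0,"z": -10,"twist": 0},
    {"x": 0,"y": 0,"z": -11.2,"twist": 0},
    {"x": 0,"y": 0,"z": -11.2,"twist": 0}
  ]
}}

```text
time: 4.2
tcp_pos: [0.496, -0.2667, 0.142]
tool_rot: [0.191, 0.982, 0.0, -0.0]
ft_force: [0.3, 0.3, 0.6]
opening: 0.0856
finger_force: 0.0
```

{"fn": "send_rows", "kwargs": {
  "targets": [
    {"x": 0,"y": 0,"z": 0,"twist": 0},
    {"x": 0,"y": 0,"z": 0,"twist": 0},
    {"x": 0,"y": 0,"z": 0,"twist": 0},
    {"x": 0,"y": 0,"z": 0,"twist": 0},
    {"x": 0,"y": 0,"z": 0,"twist": 0}
  ],
  "hand": -1,
  "force": 50
}}

```text
time: 4.82
tcp_pos: [0.4962, -0.267, 0.1426]
tool_rot: [0.191, 0.982, -0.0, 0.0]
ft_force: [-1.0, -0.7, 3.7]
opening: 0.014
finger_force: 49.0
```

```bash
python3 st.py
```

```text
4.83 [ 0.4962 -0.267   0.1426] yaw 2.758 -22.0 q [-0.49  0.1   0.06  1.52 -0.   -0.11] F [-1.  -0.7  3.7] T [-0.24  0.25  0.1 ] 0.013978139099001922 49.015599489212036
```

{"fn": "send_rows", "kwargs": {
  "targets": [
    {"x": 0,"y": 0,"z": 0,"twist": 0.15},
    {"x": 0,"y": 0,"z": 0,"twist": 0.3},
    {"x": 0,"y": 0,"z": 0,"twist": 0.45},
    {"x": 0,"y": 0,"z": 0,"twist": 0.6},
    {"x": 0,"y": 0,"z": 0,"twist": 0.7}
  ]
}}

```text
time: 5.45
tcp_pos: [0.4962, -0.2668, 0.1425]
tool_rot: [-0.159, 0.987, -0.0, 0.0]
ft_force: [-1.0, 0.4, 3.2]
opening: 0.0137
finger_force: 49.0
```

{"fn": "send_rows", "kwargs": {
  "targets": [
    {"x": 0,"y": 0,"z": 0,"twist": 0.15},
    {"x": 0,"y": 0,"z": 0,"twist": 0.3},
    {"x": 0,"y": 0,"z": 0,"twist": 0.45},
    {"x": 0,"y": 0,"z": 0,"twist": 0.6},
    {"x": 0,"y": 0,"z": 0,"twist": 0.6}
  ]
}}

```text
time: 6.08
tcp_pos: [0.4961, -0.2667, 0.1425]
tool_rot: [-0.442, 0.897, -0.0, 0.0]
ft_force: [-2.9, 1.4, 6.5]
opening: 0.0137
finger_force: 49.2
```

```bash
python3 st.py
```

```text
6.08 [ 0.4961 -0.2667  0.1425] yaw 4.057 52.4 q [-0.49  0.1   0.05  1.52  0.   -1.41] F [-2.9  1.4  6.5] T [0.21 0.4  0.02] 0.013747431675727033 49.22708988189697
```

Probe towards the stop.

{"fn": "send_rows", "kwargs": {
  "targets": [
    {"x": 0,"y": 0,"z": 0,"twist": 0.06},
    {"x": 0,"y": 0,"z": 0,"twist": 0.12},
    {"x": 0,"y": 0,"z": 0,"twist": 0.12}
  ]
}}

```text
time: 6.45
tcp_pos: [0.4961, -0.2667, 0.1425]
tool_rot: [-0.494, 0.869, -0.0, 0.0]
ft_force: [-2.2, 1.4, 5.6]
opening: 0.014
finger_force: 49.3
```

```bash
python3 st.py
```

```text
6.45 [ 0.4961 -0.2667  0.1425] yaw 4.175 59.2 q [-0.49  0.1   0.05  1.52  0.   -1.53] F [-2.2  1.4  5.6] T [0.2  0.37 0.24] 0.014028515811714392 49.289395809173584
```

{"fn": "send_rows", "kwargs": {
  "targets": [
    {"x": 0,"y": 0,"z": 0,"twist": 0.03},
    {"x": 0,"y": 0,"z": 0,"twist": 0.06},
    {"x": 0,"y": 0,"z": 0,"twist": 0.06}
  ]
}}

```text
time: 6.82
tcp_pos: [0.4961, -0.2667, 0.1425]
tool_rot: [-0.52, 0.854, -0.0, 0.0]
ft_force: [-2.0, 2.6, 5.9]
opening: 0.0137
finger_force: 49.3
```

```bash
python3 st.py
```

```text
6.83 [ 0.4961 -0.2667  0.1425] yaw 4.234 62.6 q [-0.49  0.1   0.05  1.52  0.   -1.59] F [-2.   2.6  5.9] T [0.23 0.43 0.08] 0.013682587418632144 49.25571262836456
```

{"fn": "send_rows", "kwargs": {
  "targets": [
    {"x": 0,"y": 0,"z": 0,"twist": 0.03},
    {"x": 0,"y": 0,"z": 0,"twist": 0.06},
    {"x": 0,"y": 0,"z": 0,"twist": 0.06}
  ]
}}

```text
time: 7.2
tcp_pos: [0.4961, -0.2667, 0.1425]
tool_rot: [-0.545, 0.839, -0.0, 0.0]
ft_force: [-1.8, 1.3, 5.8]
opening: 0.0141
finger_force: 49.7
```

```bash
python3 st.py
```

```text
7.2 [ 0.4961 -0.2667  0.1425] yaw 4.293 66.0 q [-0.49  0.1   0.05  1.52  0.   -1.65] F [-1.8  1.3  5.8] T [ 0.29  0.38 -0.52] 0.014142970883683848 49.741671681404114
```

{"fn": "send_rows", "kwargs": {
  "targets": [
    {"x": 0,"y": 0,"z": 0,"twist": 0.03},
    {"x": 0,"y": 0,"z": 0,"twist": 0.06},
    {"x": 0,"y": 0,"z": 0,"twist": 0.06}
  ]
}}

```text
time: 7.58
tcp_pos: [0.4961, -0.2667, 0.1425]
tool_rot: [-0.569, 0.822, -0.0, 0.0]
ft_force: [-1.2, 1.2, 6.5]
opening: 0.0138
finger_force: 55.8
```

```bash
python3 st.py
```

```text
7.58 [ 0.4961 -0.2667  0.1425] yaw 4.352 69.4 q [-0.49  0.1   0.05  1.52  0.   -1.7 ] F [-1.2  1.2  6.5] T [ 0.41  0.41 -1.16] 0.013816238025158354 55.811615944840014
```

The torque climbs from about 64° on, so the stop is reached and the dial is home. Now three clicks back, to a tool yaw of about 3.6°.

{"fn": "send_rows", "kwargs": {
  "targets": [
    {"x": 0,"y": 0,"z": 0,"twist": -0.12},
    {"x": 0,"y": 0,"z": 0,"twist": -0.25},
    {"x": 0,"y": 0,"z": 0,"twist": -0.4},
    {"x": 0,"y": 0,"z": 0,"twist": -0.55},
    {"x": 0,"y": 0,"z": 0,"twist": -0.7}
  ]
}}

```text
time: 8.2
tcp_pos: [0.4962, -0.2668, 0.1425]
tool_rot: [-0.251, 0.968, -0.0, 0.0]
ft_force: [-0.4, 1.1, 4.1]
opening: 0.0134
finger_force: 50.5
```

{"fn": "send_rows", "kwargs": {
  "targets": [
    {"x": 0,"y": 0,"z": 0,"twist": -0.15},
    {"x": 0,"y": 0,"z": 0,"twist": -0.3},
    {"x": 0,"y": 0,"z": 0,"twist": -0.4},
    {"x": 0,"y": 0,"z": 0,"twist": -0.45},
    {"x": 0,"y": 0,"z": 0,"twist": -0.45}
  ]
}}

```text
time: 8.82
tcp_pos: [0.4963, -0.2669, 0.1425]
tool_rot: [-0.031, 1.0, -0.0, 0.0]
ft_force: [-0.7, -0.2, 5.2]
opening: 0.0138
finger_force: 50.5
```

```bash
python3 st.py
```

```text
8.82 [ 0.4963 -0.2669  0.1425] yaw 3.203 3.5 q [-0.49  0.1   0.06  1.52 -0.   -0.55] F [-0.7 -0.2  5.2] T [-0.05  0.25  0.03] 0.013786340203675177 50.53041994571686
```

Release, lift, and move aside for a look.

{"fn": "send_rows", "kwargs": {
  "targets": [
    {"x": 0,"y": 0,"z": 0,"twist": 0},
    {"x": 0,"y": 0,"z": 0,"twist": 0},
    {"x": 0,"y": 0,"z": 0,"twist": 0},
    {"x": 0,"y": 0,"z": 0,"twist": 0},
    {"x": 0,"y": 0,"z": 0,"twist": 0}
  ],
  "hand": 1
}}

```text
time: 9.45
tcp_pos: [0.4961, -0.2668, 0.142]
tool_rot: [-0.033, 0.999, 0.0, -0.0]
ft_force: [0.1, -0.4, 0.9]
opening: 0.0854
finger_force: 0.0
```

{"fn": "send_rows", "kwargs": {
  "targets": [
    {"x": 0,"y": 0,"z": 2,"twist": 0},
    {"x": 0,"y": 0,"z": 5,"twist": 0},
    {"x": 0,"y": 0,"z": 9,"twist": 0},
    {"x": 0,"y": 0,"z": 13,"twist": 0},
    {"x": -4,"y": 0,"z": 14,"twist": 0}
  ]
}}

```text
time: 10.07
tcp_pos: [0.4577, -0.2672, 0.2836]
tool_rot: [-0.034, 0.999, -0.001, 0.001]
ft_force: [-0.7, -0.6, -0.3]
opening: 0.0851
finger_force: 0.0
```

{"fn": "send_rows", "kwargs": {
  "targets": [
    {"x": -5,"y": 1,"z": 0,"twist": 0},
    {"x": -9,"y": 4,"z": 0,"twist": 0},
    {"x": -12,"y": 8,"z": 0,"twist": 0},
    {"x": -14,"y": 12,"z": 0,"twist": 0},
    {"x": -14,"y": 15,"z": 0,"twist": 0}
  ]
}}

```text
time: 10.7
tcp_pos: [0.3149, -0.1157, 0.2828]
tool_rot: [-0.033, 0.999, -0.0, 0.001]
ft_force: [1.7, -0.1, 1.0]
opening: 0.0855
finger_force: 0.0
```

```bash
python3 st.py
python3 - <<'E'
from h import *
c=arm.read_camera('top'); save(c,'top2',(280,155,360,215),10)
g=cv2.cvtColor(c['img'],cv2.COLOR_RGB2GRAY)
q=[]
for v in range(165,215):
    for u in range(295,345):
        z=c['range_z'][v,u]
        if z>0:
            p=pix2w(c,u,v,zr=z)
            if p[2]>.148 and np.hypot(p[0]-.496,p[1]+.267)<.05: q.append(p[:2])
q=np.array(q,np.float32); print(len(q)); r=cv2.minAreaRect(q); vx=cv2.fitLine(q,cv2.DIST_L2,0,.01,.01).ravel(); print(r,np.degrees(np.arctan2(vx[1],vx[0])))
E
```

```text
10.7 [ 0.3149 -0.1157  0.2828] yaw 3.207 3.7 q [-0.35 -0.38 -0.09  1.85  0.   -0.42] F [ 1.7 -0.1  1. ] T [ 0.04 -0.05  0.01] 0.08545980063222287 0.0
89
((0.49634361267089844, -0.2680729031562805), (0.06272773444652557, 0.01701069436967373), 2.954232692718506) 4.1387596
```

View pics/top2.png

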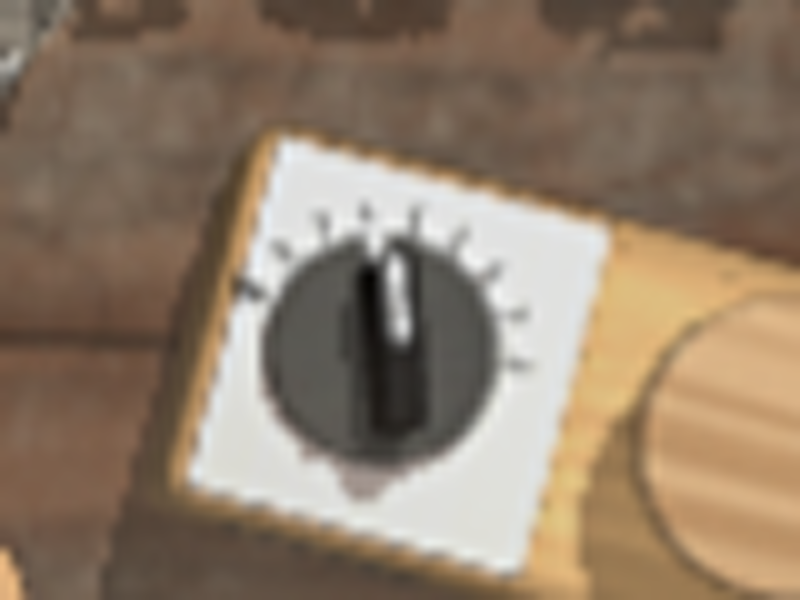

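The pointer is up, next to tick 3 at (366,212). The fine tick is at (248,290). One numeric check of the tick angles before handing in.

Run:
```python
from h import *
c=arm.read_camera('top')
a=np.array([.496,-.2675])
for u,v in ((248,290),(283,253),(322,228),(366,212),(416,215),(458,240),(493,270),(519,314),(520,365)):
    p=pix2w(c,280+u/10-.45,155+v/10-.45,plane=.1085)[:2]-a; print(round(np.degrees(np.arctan2(p[1],p[0])),1),round(np.hypot(*p),4))
for u,v in ((390,252),(402,335),(388,265),(400,425)): print(pix2w(c,280+u/10-.45,155+v/10-.45,plane=.164))
```

```text
64.3 0.0533
43.1 0.0506
23.0 0.0502
3.2 0.0522
-17.5 0.0533
-37.5 0.052
-56.3 0.0536
-76.4 0.0556
-96.5 0.0543
[ 0.52798129 -0.26456302  0.164     ]
[ 0.49776662 -0.26826142  0.164     ]
[ 0.52325612 -0.26372983  0.164     ]
[ 0.46515938 -0.26683017  0.164     ]
```

The pointer sits at about 4°, and tick 3 is at 3.2°. That confirms three clicks.

```bash
python3 -c "
from cell import arm
print(arm.sign_off())"
```

```text
the job is handed in; nothing more can be done
None
```

I turned the dial home against its fine stop, then back clockwise three clicks, let go and handed the job in at about 11 s; the last picture shows the pointer at about 4° against the third tick at 3.2°, with the arm clear; I did not re-measure the other objects, but the arm never went near them.

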